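# Put the broad marker away in the two-leaf chest

### The arm

A 6-joint arm with a two-finger parallel gripper is mounted at the origin on the work surface; the furniture and walls round the work are solid. World frame = base frame: x ahead of the robot, y to its left, z up, the work surface at z = 0. Lengths are in m, angles in degrees, forces in N, time in s.
With the tool pointing down it reaches from about 0.35 to 0.875 m from the base axis. Payload 4.2 kg.
Tool frame: the origin (TCP) lies on the centre line of the jaws, within the pads' length; the fingertips stand 19 mm ahead of it and the grasp point (between the pads) is the TCP; z points along the fingers, y is the line along which they close (so a half turn about z gives the same grasp; the last joint's range is limited). The gripper opens to 87 mm and grips with 3 to 60 N. Pads are 19 mm wide; open, the fingers measure 117 mm over their backs; the gripper's body (75 mm by 190 mm) begins 51 mm behind the grasp point.
Start: joints at [85.634, 22.042, 0.453, 0, -68.411, -14.817], TCP at [0.205, 0.59, 0.242] pointing down, gripper open.
Joint ranges: [-179.83, 179.83], [-69.29, 118.12], [-61.27, 80.66], [-181.25, 117.63], [-171.15, -9.14], [-177.46, 177.46]. Speed limits (degrees/s): [159.86, 159.86, 180, 180, 180, 180].

### API

Orientations are given as a 3x3 rotation matrix whose columns are the frame's x, y, z axes.
In Python, from station import sense, capture, finish_job, search_frame, masks_of gives the robot as it stands.
- The arm moves only by the tool drive_tool, never from a script. Its argument "rows" is a list of rows, each a list of 7 numbers: the opening in per cent of the stroke, from 0 (shut) to 100 (fully open), then the shift along the world's x, y, z in mm, then the turn, a rotation vector about the world's x, y, z in rad. In form: [[fingers, dx, dy, dz, wx, wy, wz], ...]. A call has 1 to 5 rows; each row shifts and turns the commanded pose from where the row before left it; what a row does not reach is not made up. A row lasts 1/12 s, in which the tool goes at most 41.7 mm and 7.16 degrees, less where a joint would pass 70% of its speed; a pose out of reach is approached as far as the arm can. A call is refused whole if a number of a shift passes 41.7 or a number of a turn 0.125, either way. A call with a gripper value outside its range is refused whole. The fingers move at their own pace and stop on an object; the grip force is fixed at half the most. Time passes only in rows, so rows that do not move let the fingers close. It gives the time, the measured TCP pose, the force, the opening and the grip force at its end, in the units of the state.
- sense(): the state, without advancing time (a new reading comes with each control period).
- capture(name): name is "side" or "top"; returns a dict with "frame" (384x512x3 uint8, red, green, blue), "z_map" (384x512 float32, m along the optical axis (not along the pixel's ray), 0 where there is no reading), "fx", "fy", "cx", "cy" (pixels), "R" (3x3) and "t" (3): a world point X has camera coordinates R X + t. Camera axes: x right, y down, z forward; pixel columns grow to the right and rows downward; lengths in m; the calibration is good to about 2 mm. A picture is of the moment at which its call begins.
- finish_job(): hands the job in; it is judged then, once.
Trained networks look in a picture, given as the dict that the camera call returned (one of the last four; its "shot" number tells which), for a name from the list of things; names that differ only in an ending like _2 or _b are one class to them, and where a whole thing is asked for, a point or a joint stands for the part that bears it (a point fixed in the world has none). Each returns a list of dicts, best first, with "p" (0 to 1); they miss things now and then, are a little off and sometimes report something else, mostly with a low value. They report only what shows in the picture. A call takes as long as a camera call.
- search_frame(label, picture): "xy" ([column, row] in pixels, amid what is visible of it).
- masks_of(label, picture): "region" (384x512 bool, what is visible of it) and "xy" ([column, row] in pixels, amid what is visible of it).
The state is a dict: "time_s": time; "joints": joint angles; "joint_velocities": joint speeds; "effort": joint torques, N m; "tcp_pos": TCP position; "ee_rot": TCP orientation; "wrist_force": force on the tool from outside, world axes, zero at the start; "moment": the same for the moment, N m; "gripper_width": opening from 0.0 (shut) to 1.0 (fully open); "gripper_force": force on a finger pad.
Only numpy, scipy, OpenCV 4.12 (cv2) and the standard library are available. Lean on these libraries where they do the work, as an engineer would, in place of code of your own. Each camera call takes 0.05 s, during which the arm holds its last target. There are 200 camera calls.

### The job

Put the broad paint marker, now standing in the wooden block, away in the plywood chest. Swing the chest's lapping leaf open past upright, fully draw the flush bolt that this uncovers on the edge of the other leaf, and swing that leaf open past upright too. Then lay the marker level in the empty wide notches of the rack inside (standing, it can only be plucked by its end; for this it has to be put down and taken afresh by its middle), leaving the chest open and the other markers and the things standing about undisturbed.

Things in the scene. Friction and masses are not known exactly. Their poses are not given: they have to be found in the camera images.
- chest: plywood chest with two top leaves meeting like doors; fixed. 201 mm (x) by 270 mm (y), 100 mm tall to the tops of leaves and end walls (end walls at x = -94 and +94 mm, 14 mm thick; side walls 70 mm high). Origin: centre of its underside. Leaves: hinged along x at y = -135 and +135 mm, 70 mm up, 170 mm long (x), 30 mm thick. Floor inside 14 mm up. Near end wall: -x, with a 10 mm batten
- lapping_leaf (a joint): leaf hinged at the chest's -y side: 0 shut, grows as it opens, 1.57 upright, stop at 1.8 rad. Starts shut or a little ajar (up to 0.05). Its inner 44 mm is a thin tongue that laps over the margin of the other leaf and covers the bolt. Stiff hinge: stays where it is left; about 6 N at the bar lifts it
- under_leaf (a joint): leaf hinged at the chest's +y side: 0 shut, grows as it opens, 1.57 upright, stop at 1.8 rad; held shut by the flush bolt until that is drawn. Stiff hinge: stays where it is left; about 7 N at the bar lifts it. Its inner 45 mm is a lowered margin, 8 mm thick, that carries the bolt
- flush_bolt (a joint): flat bolt on the under leaf's margin, sliding along the chest's x: near 0 (up to 3 mm) it is shot into the near end wall (-x); drawn over 12 mm towards the chest's +x it lets the leaf go; stop at 24 mm; friction 2.5 N, stays where it is left
- lapping_bar (a point): middle of the lapping leaf's bow handle: round steel bar 10 mm thick along the chest's x, 80 mm clear between its posts, 40 mm above the leaf's top face (70 mm above the hinge line when shut), 112 mm from the hinge line in the leaf's plane; the tongue goes on 40 mm beyond it. The bar may turn between gripping fingers as the leaf swings
- lapping_hinge (a point): middle of the lapping leaf's hinge line, which runs along the chest's x
- under_bar (a point): middle of the under leaf's bow handle, the same as the other, 80 mm from its hinge line in the leaf's plane; the leaf goes on 78 mm beyond it, the last 45 mm being the margin
- under_hinge (a point): middle of the under leaf's hinge line, which runs along the chest's x
- bolt_thumb (a point): centre of the bolt's ribbed steel thumb piece: 12 mm (chest x) by 18 mm (y) by 14 mm tall; push it along chest +x. Margin surface 8.5 mm below this point; in front of it (-x) the flat bolt, 10 mm wide, lies 2.75 mm below it. The leaf's step, 21 mm high, is 21 mm to its +y side; the margin ends 21 mm to its -y side. Low guide staples 68 mm off at -x, 42 mm at +x
- rack_gap (a point): where the broad marker's centre is when it lies home: 43 mm above the table, chest x = +4 mm. Two combs along x at chest y = -45 and +45 mm (12 mm thick, tops 46 mm up) have notches with floors 30 mm up, markers lying in them along chest y: 32 mm wide at x = +4 (empty, for the broad marker), 20 mm wide at x = -56 and +64 (slim markers)
- broad_marker: broad paint marker, black with a grey-blue cap, 158 mm long, 26 mm thick (22 mm across one pair of sides; lies without rolling), about 50 g; x axis along the barrel. Starts upright in one of the block's pockets, foot 10 mm and upper end 168 mm above the table, taller and thicker than the slim ones. Origin: middle of its length, on one side
- broad_mid (a point): centre of the broad marker
- stand: hard-wood block with three pockets, fixed to the table, 168 mm (its x) by 58 mm by 60 mm tall; origin: centre of its underside. Pockets at x = -48, 0 and +48 mm, 34 mm (x) by 30 mm (y), 50 mm deep; any marker may be in any pocket
- slim_a: slim marker, 143 mm long, 17 mm thick, standing in another pocket of the block (upper end 153 mm above the table); x axis along the barrel
- slim_b: slim marker like slim_a, in the remaining pocket
- rack_slim_a: slim marker lying in the rack's notches at chest x = -56 mm; x axis along the barrel
- rack_slim_b: slim marker lying in the rack's notches at chest x = +64 mm; x axis along the barrel
- masking_tape: roll of cream masking tape lying flat, 98 mm across, 52 mm tall; origin: centre of its underside
- tube: paint tube lying on the table, 24 x 81 x 15 mm, long in its y
- white_squeeze: white squeeze bottle, 64 mm across, 206 mm tall, standing between the block and the blue paint tray; origin: centre of its underside. The tray (55 mm tall) and the other bottles on this side are fixed and lie wholly at world x < 0.32 m or y < -0.47 m
- red_bin: red open bin full of pens between chest and block, fixed, about 130 mm (its x) by 225 mm (y) by 112 mm tall (one pen in it reaches 170 mm); origin: centre of its underside

How it is judged:
By the outcome, as a careful person would: the job done as asked, in the order asked, and still so for the second after the job is handed in, with the robot touching nothing.
It also fails if it takes over 72 s, if anything falls off the work surface, if the arm or the gripper's body presses on something with over 40 N, if the wrist force passes 120 N, or if a joint passes its speed limit or range.

## Working session

There is one attempt and no reset: what is moved stays moved. The work goes in short steps, Python scripts to look and compute and a tool call to move; the robot and the scene stay as the last step left them, time stands still between calls to the robot, and variables do not carry over. Pictures are saved under pics/ and viewed, at most 10 in all, crops included, and the job is handed in when it is done.

Besides the shell and the picture viewer there is one more tool, called after ">>>" as a command line: name --pt "numbers of a row" for each row, then --argument value for the rest. drive_tool: Moves the arm, as the interface text tells. Its arguments: {"type":"object","properties":{"rows":{"type":"array"}},"required":["rows"]}

```bash
mkdir -p pics
cat > h.py <<'E'
import numpy as np, cv2
from station import sense, capture, finish_job, search_frame, masks_of
def cloud(c):
    z=c["z_map"].astype(float); h,w=z.shape
    u,v=np.meshgrid(np.arange(w),np.arange(h))
    P=np.stack([(u-c["cx"])/c["fx"]*z,(v-c["cy"])/c["fy"]*z,z],-1)
    W=(P-np.array(c["t"]))@np.array(c["R"])
    W[z<=0]=np.nan
    return W
def proj(c,X):
    p=np.array(c["R"])@np.array(X)+np.array(c["t"]); return c["fx"]*p[0]/p[2]+c["cx"],c["fy"]*p[1]/p[2]+c["cy"]
E
python3 - <<'E'
from h import *
np.set_printoptions(precision=3,suppress=True)
s=sense();print(s)
ims=[]
for n in("top","side"):
    c=capture(n);W=cloud(c);ims.append(c["frame"])
    np.savez("c_"+n,**{k:c[k] for k in("frame","z_map","fx","fy","cx","cy","R","t")})
    print(n,"campos",-np.array(c["R"]).T@c["t"])
    for l in["chest","lapping_leaf","under_leaf","lapping_bar","under_bar","broad_marker","stand","slim_a","white_squeeze","red_bin","masking_tape","tube"]:
        for m in masks_of(l,c)[:2]:
            if m["p"]<.3: continue
            Q=W[m["region"]];Q=Q[~np.isnan(Q[:,0])]
            if len(Q): print(l,round(m["p"],2),np.array(m["xy"]),len(Q),"med",np.median(Q,0),"lo",np.percentile(Q,2,0),"hi",np.percentile(Q,98,0))
    for l in ["lapping_bar","under_bar","lapping_hinge","under_hinge","rack_gap"]:
        for m in search_frame(l,c)[:1]: print("S",l,round(m["p"],2),np.array(m["xy"]),W[int(m["xy"][1]),int(m["xy"][0])])
for n,i in zip(("top","side"),ims): cv2.imwrite(f"pics/{n}0.png",cv2.resize(i[:,:,::-1],(800,600)))
E
```

```text
{'time_s': 0.0, 'joints': array([ 85.635,  22.091,   0.38 ,  -0.029, -68.412, -14.818]), 'joint_velocities': array([ 0.038,  0.046, -0.056, -0.001,  0.067,  0.135]), 'effort': array([  0.001, -39.067,  18.74 ,   4.22 ,   0.011,  -0.   ]), 'tcp_pos': array([0.205, 0.59 , 0.24 ]), 'ee_rot': array([[ 0.944, -0.329, -0.001],
       [-0.329, -0.944, -0.002],
       [ 0.   ,  0.002, -1.   ]]), 'wrist_force': array([ 0.062, -0.332, -0.185]), 'moment': array([ 0.019,  0.02 , -0.021]), 'gripper_force': 0.0, 'gripper_width': 1.0010260382707352}
top campos [ 0.327 -0.037  1.138]
chest 0.81 [204.6 207.2] 6851 med [0.426 0.084 0.1  ] lo [ 0.312 -0.053  0.01 ] hi [0.546 0.223 0.143]
lapping_leaf 0.84 [221.4 199.1] 3127 med [0.45  0.03  0.101] lo [ 0.364 -0.053  0.094] hi [0.54  0.112 0.145]
under_leaf 0.86 [175.2 214.3] 2518 med [0.403 0.155 0.099] lo [0.319 0.087 0.08 ] hi [0.488 0.226 0.143]
lapping_bar 0.88 [220.7 194. ] 3089 med [0.449 0.03  0.101] lo [ 0.362 -0.054  0.095] hi [0.54  0.111 0.146]
under_bar 0.86 [177.7 217.2] 2458 med [0.401 0.155 0.099] lo [0.32  0.084 0.086] hi [0.488 0.227 0
[... 2475 characters left out ...]
hite_squeeze 0.43 [238.7 183.7] 4721 med [0.412 0.023 0.1  ] lo [ 0.298 -0.071  0.007] hi [0.553 0.21  0.143]
red_bin 0.48 [257.6 279.5] 2660 med [ 0.337 -0.428  0.125] lo [ 0.313 -0.438  0.018] hi [ 0.367 -0.401  0.207]
masking_tape 0.78 [231.1 227.2] 1109 med [ 0.357 -0.138  0.034] lo [ 0.313 -0.167  0.003] hi [ 0.402 -0.076  0.053]
tube 0.41 [222.7 163.1] 636 med [0.392 0.146 0.101] lo [0.32  0.093 0.099] hi [0.478 0.221 0.146]
S lapping_bar 0.9 [252.7 179.9] [0.447 0.021 0.102]
S under_bar 0.58 [223.5 161.5] [0.391 0.183 0.1  ]
S lapping_hinge 0.7 [257.4 183.5] [ 0.454 -0.008  0.102]
S under_hinge 0.74 [223.3 165.3] [0.384 0.144 0.103]
S rack_gap 0.64 [237.7 185.5] [ 0.395 -0.008  0.103]
```

View pics/top0.png

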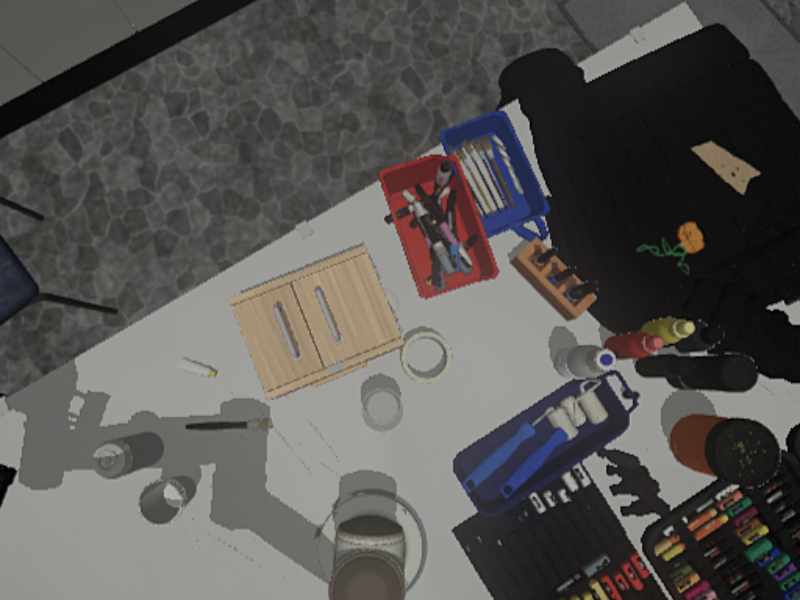

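View pics/side0.png

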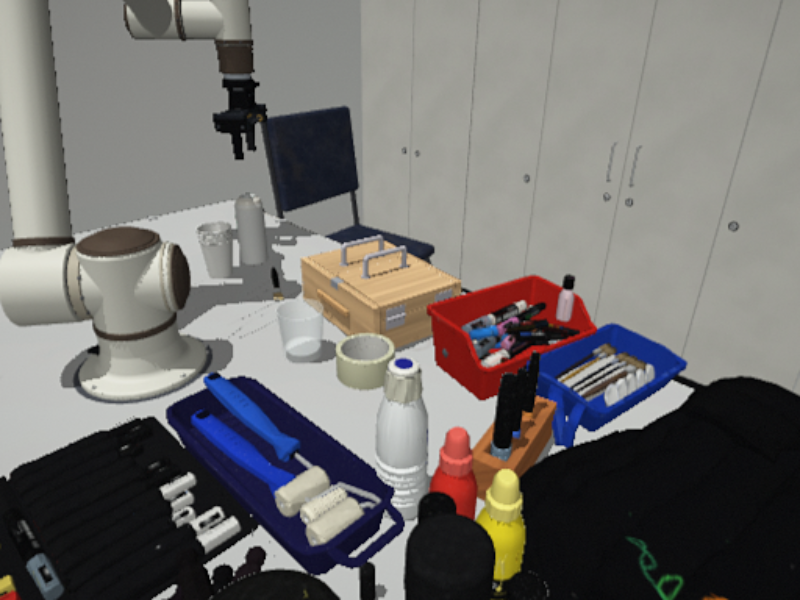

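The top view shows the chest at about (315,320) of 800x600, with the lapping leaf on its right and the red bin beyond it. The block is at (555,280), and its lowest pocket, at (580,292), holds the broad marker. The side view agrees: the thicker, taller marker is nearest the camera, at (505,415). Next I'll fit the chest pose and find a clear spot on the table.

Run:
```python
from h import *
from scipy.optimize import minimize
np.set_printoptions(precision=4,suppress=True)
C={n:dict(np.load(f"c_{n}.npz")) for n in("top","side")}
A={n:cloud(C[n]) for n in C}
T=A["top"].reshape(-1,3)
box=(T[:,0]>.25)&(T[:,0]<.6)&(T[:,1]>-.1)&(T[:,1]<.26)
P=T[box&(T[:,2]>.093)&(T[:,2]<.106)]
r=cv2.minAreaRect((P[:,:2]*1000).astype(np.float32));print("rect",r)
for n in A:
    Q=A[n].reshape(-1,3);b=(Q[:,0]>.3)&(Q[:,0]<.56)&(Q[:,1]>-.08)&(Q[:,1]<.25)&(Q[:,2]>.13)&(Q[:,2]<.16);Q=Q[b]
    y=np.array([-.37,.93]);d=(Q[:,:2]-[.426,.09])@y
    for k,sel in(("lap",d<.015),("und",d>.015)):
        q=Q[sel];v=cv2.fitLine((q[:,:2]*1000).astype(np.float32),cv2.DIST_L2,0,.01,.01).ravel()
        e=(q[:,:2]*1000-v[2:])@v[:2];m=v[2:]+v[:2]*(np.percentile(e,2)+np.percentile(e,98))/2
        print(n,k,len(q),"dir",v[:2],np.degrees(np.arctan2(v[1],v[0])),"mid",m,"len",np.ptp(e),"z",np.percentile(q[:,2],[5,50,98]))
for n in A:
    Q=A[n].reshape(-1,3);b=(Q[:,0]>.42)&(Q[:,0]<.6)&(Q[:,1]>-.45)&(Q[:,1]<-.3)
    q=Q[b&(Q[:,2]>.156)&(Q[:,2]<.18)]; print(n,"broad top",len(q),q.mean(0),q.min(0),q.max(0))
    q=Q[b&(Q[:,2]>.055)&(Q[:,2]<.066)]; print(n,"stand",cv2.minAreaRect((q[:,:2]*1000).astype(np.float32)))
# height map ascii, 2cm cells, from both
H={}
for n in A:
    for p in A[n].reshape(-1,3):
        if np.isnan(p[0]) or p[2]>.35: continue
        k=(int(np.floor(p[0]*50)),int(np.floor(p[1]*50)));H[k]=max(H.get(k,-1),p[2])
print("rows x from .08 up; cols y from .60 down to -.5; digits=height cm/1 (0-9,+), ' ' unseen, _ below")
for i in range(5,36):
    print("%.2f "%(i*.02)+"".join(" " if (i,j) not in H else "_" if H[i,j]<-.02 else "." if H[i,j]<.012 else "+" if H[i,j]>.095 else str(int(H[i,j]*100)) for j in range(34,-26,-1)))
```

```text
rect ((392.47637939453125, 34.990081787109375), (307.7377624511719, 338.1240539550781), 20.288490295410156)
top lap 123 dir [0.9354 0.3537] 20.71423 mid [438.3017  61.5366] len 98.52081391615636 z [0.1413 0.1456 0.1491]
top und 132 dir [0.9362 0.3515] 20.57911 mid [410.5874 136.0183] len 98.60904542694749 z [0.1378 0.1424 0.1476]
side lap 113 dir [0.9363 0.3512] 20.558887 mid [437.6637  59.9025] len 97.0592191504388 z [0.1323 0.1443 0.1496]
side und 98 dir [0.9355 0.3533] 20.687582 mid [409.4073 134.295 ] len 95.68202607640148 z [0.1325 0.1418 0.1469]
top broad top 49 [ 0.4724 -0.4061  0.1652] [ 0.4636 -0.4155  0.1561] [ 0.4808 -0.3976  0.1705]
top stand ((540.5086669921875, -390.98809814453125), (198.0076141357422, 124.58409881591797), 41.588382720947266)
side broad top 107 [ 0.4716 -0.4101  0.1642] [ 0.463  -0.418   0.1562] [ 0.4824 -0.3977  0.1698]
side stand ((531.8745727539062, -398.11920166015625), (197.8409881591797, 108.76603698730469), 25.7501163482666)
rows x from .08 up; cols y from .60 down to -.5; digits=height cm/1 (0-9,+), ' ' unseen, _ below
0.10 .............. +63+8.
[... 1319 characters left out ...]
..... +++++++++++..++7++9++87..66++66455
0.52                   ..........+++++++++..+87+++8177.6++6665545
0.54                     ..........++++++..++.8+++757.36++6645545
0.56 _                    ............+++..++.++++577..6666355555
0.58 __                     ...............++9++++5776.6664355455
0.60 ____                     .............+7++++9476666655355455
0.62 ______                    ...........++7++++9772.56665355455
0.64 ________                    .........++9++9+8773333155454455
0.66 _________                     .......+.7++797753333.55454454
0.68 ___________                     ....++.795++7733335455444554
0.70 _____________                    ...+++++2++773333445.454554
```

Chest yaw is 20.6° and its origin is about (0.430, 0.083). The bars are 79.5 mm apart, against 78 mm given. Bar heights are about 0.143 m, and the broad marker's top is at (0.472, -0.4075). I'll go to the lapping bar first.

>>> drive_tool --pt "40 15.5 -35.3 0 0 0 0.0463" --pt "40 15.5 -35.3 0 0 0 0.0463" --pt "40 15.5 -35.3 0 0 0 0.0463" --pt "40 15.5 -35.3 0 0 0 0.0463" --pt "40 15.5 -35.3 0 0 0 0.0463"

```text
time_s: 2.22
tcp_pos: [0.2832, 0.4121, 0.2416]
ee_rot: [[0.995, -0.1, 0.0], [-0.1, -0.995, 0.0], [0.0, -0.0, -1.0]]
wrist_force: [0.6, 0.2, -0.4]
gripper_width: 0.707
gripper_force: 0.0
```

>>> drive_tool --pt "40 15.5 -35.3 0 0 0 0.0463" --pt "40 15.5 -35.3 0 0 0 0.0463" --pt "40 15.5 -35.3 0 0 0 0.0463" --pt "40 15.5 -35.3 0 0 0 0.0463" --pt "40 15.5 -35.3 0 0 0 0.0463"

```text
time_s: 2.63
tcp_pos: [0.3606, 0.2355, 0.242]
ee_rot: [[0.991, 0.131, 0.001], [0.131, -0.991, 0.001], [0.001, -0.001, -1.0]]
wrist_force: [1.1, -0.0, 0.3]
gripper_width: 0.416
gripper_force: 0.0
```

>>> drive_tool --pt "40 15.5 -35.3 0 0 0 0.0463" --pt "40 15.5 -35.3 0 0 0 0.0463" --pt "40 15.5 -35.3 0 0 0 0.0463" --pt "40 15.5 -35.3 0 0 0 0.0463" --pt "40 15.5 -35.3 0 0 0 0.0463"

```text
time_s: 3.05
tcp_pos: [0.4382, 0.059, 0.2421]
ee_rot: [[0.935, 0.355, 0.001], [0.355, -0.935, 0.001], [0.001, -0.0, -1.0]]
wrist_force: [1.0, 1.4, -0.9]
gripper_width: 0.4
gripper_force: 0.0
```

>>> drive_tool --pt "40 0 0 -15 0 0 0" --pt "40 0 0 -15 0 0 0" --pt "40 0 0 0 0 0 0" --pt "40 0 0 0 0 0 0"

```text
time_s: 3.38
tcp_pos: [0.4377, 0.0604, 0.2114]
ee_rot: [[0.936, 0.352, -0.001], [0.352, -0.936, -0.001], [-0.001, 0.0, -1.0]]
wrist_force: [-0.3, 0.5, 0.5]
gripper_width: 0.401
gripper_force: 0.0
```

>>> drive_tool --pt "40 0 0 -35 0 0 0" --pt "40 0 0 -25 0 0 0" --pt "40 0 0 -8 0 0 0" --pt "0 0 0 0 0 0 0" --pt "0 0 0 0 0 0 0"

```text
time_s: 3.8
tcp_pos: [0.4388, 0.0615, 0.1448]
ee_rot: [[0.935, 0.354, 0.002], [0.354, -0.935, 0.0], [0.002, 0.001, -1.0]]
wrist_force: [0.5, 0.1, 1.0]
gripper_width: 0.321
gripper_force: 0.0
```

>>> drive_tool --pt "0 0 0 0 0 0 0" --pt "0 0 0 0 0 0 0" --pt "0 0 0 0 0 0 0" --pt "0 0 0 0 0 0 0" --pt "0 0 0 0 0 0 0"

```text
time_s: 4.22
tcp_pos: [0.4384, 0.0628, 0.145]
ee_rot: [[0.936, 0.352, 0.003], [0.352, -0.936, 0.004], [0.004, -0.003, -1.0]]
wrist_force: [-4.8, 8.7, 4.3]
gripper_width: 0.105
gripper_force: 30.0
```

>>> drive_tool --pt "0 2.9 -7.6 11.2 0.0327 0.0123 0" --pt "0 3.2 -8.6 10.3 0.0327 0.0123 0" --pt "0 3.6 -9.6 9.2 0.0327 0.0123 0" --pt "0 3.9 -10.5 8.1 0.0327 0.0123 0"

```text
time_s: 4.55
tcp_pos: [0.452, 0.0265, 0.1842]
ee_rot: [[0.936, 0.35, -0.047], [0.353, -0.926, 0.137], [0.004, -0.144, -0.99]]
wrist_force: [-0.6, 5.7, -0.9]
gripper_width: 0.105
gripper_force: 30.0
```

>>> drive_tool --pt "0 4.2 -11.2 6.9 0.0327 0.0123 0" --pt "0 4.4 -11.8 5.6 0.0327 0.0123 0" --pt "0 4.6 -12.3 4.3 0.0327 0.0123 0" --pt "0 4.8 -12.6 2.9 0.0327 0.0123 0" --pt "0 4.8 -12.9 1.5 0.0327 0.0123 0"

```text
time_s: 4.97
tcp_pos: [0.4753, -0.0352, 0.2065]
ee_rot: [[0.936, 0.337, -0.106], [0.353, -0.888, 0.294], [0.005, -0.312, -0.95]]
wrist_force: [-0.2, 4.3, 3.7]
gripper_width: 0.102
gripper_force: 30.0
```

>>> drive_tool --pt "0 4.9 -12.9 0 0.0327 0.0123 0" --pt "0 4.8 -12.9 -1.5 0.0327 0.0123 0" --pt "0 4.8 -12.6 -2.9 0.0327 0.0123 0" --pt "0 4.6 -12.3 -4.3 0.0327 0.0123 0" --pt "0 0 0 0 0 0 0"

```text
time_s: 5.38
tcp_pos: [0.4956, -0.0899, 0.196]
ee_rot: [[0.937, 0.316, -0.151], [0.35, -0.842, 0.41], [0.003, -0.437, -0.899]]
wrist_force: [1.8, -2.9, 2.7]
gripper_width: 0.102
gripper_force: 30.0
```

>>> drive_tool --pt "0 4.4 -11.8 -5.6 0 0 0" --pt "0 4.2 -11.2 -6.9 0 0 0" --pt "0 3.9 -10.5 -8.1 0 0 0" --pt "0 0 0 0 0 0 0" --pt "0 0 0 0 0 0 0"

```text
time_s: 5.8
tcp_pos: [0.5074, -0.1222, 0.1743]
ee_rot: [[0.936, 0.317, -0.151], [0.351, -0.843, 0.408], [0.002, -0.435, -0.9]]
wrist_force: [3.0, -3.5, 1.6]
gripper_width: 0.099
gripper_force: 30.0
```

>>> drive_tool --pt "30 0 0 0 0 0 0" --pt "30 0 0 0 0 0 0" --pt "30 0 0 0 0 0 0" --pt "30 0 0 0 0 0 0" --pt "30 1.5 -4 9 0 0 0"

```text
time_s: 6.22
tcp_pos: [0.5055, -0.1232, 0.1819]
ee_rot: [[0.936, 0.315, -0.16], [0.353, -0.84, 0.412], [-0.004, -0.442, -0.897]]
wrist_force: [0.1, 0.1, -0.0]
gripper_width: 0.293
gripper_force: 0.0
```

>>> drive_tool --pt "0 3 -8 18 0 0 0" --pt "0 4.5 -12 27 0 0 0" --pt "0 0 0 38 0 0 0" --pt "0 0 0 38 -0.053 -0.02 0" --pt "0 0 0 10 -0.053 -0.02 0"

```text
time_s: 6.63
tcp_pos: [0.5167, -0.1466, 0.321]
ee_rot: [[0.936, 0.334, -0.107], [0.351, -0.885, 0.307], [0.008, -0.325, -0.946]]
wrist_force: [0.5, 0.0, 0.6]
gripper_width: 0.039
gripper_force: 0.0
```

Run:
```python
from h import *
np.set_printoptions(precision=4,suppress=True)
c=capture("top");W=cloud(c)
np.savez("c_top1",**{k:c[k] for k in("frame","z_map","fx","fy","cx","cy","R","t")})
print(sense()["tcp_pos"])
for m in search_frame("bolt_thumb",c)[:3]:
    x,y=[int(round(v)) for v in m["xy"]];print(m["p"],x,y);print(W[y-3:y+4,x-3:x+4,2]*1000); print(W[y,x])
o=np.array([.4297,.083]);ex=np.array([.936,.352]);ey=np.array([-.352,.936])
d=W[...,:2]-o;cx,cy=d@ex,d@ey
s=(abs(cx)<.085)&(cy>-.018)&(cy<.014)
for k in np.arange(-.085,.085,.006):
    q=s&(cx>=k)&(cx<k+.006); print("%.3f"%k,q.sum(),np.nanpercentile(W[q][:,2],[20,50,90])*1000, W[q&(W[...,2]>.087)][:,:2].mean(0) if (q&(W[...,2]>.087)).any() else "")
u,v=[int(t) for t in proj(c,[.43,.08,.09])]
cv2.imwrite("pics/top1.png",cv2.resize(c["frame"][max(v-75,0):v+75,max(u-100,0):u+100,::-1],(800,600),interpolation=cv2.INTER_CUBIC)); print(u,v)
```

```text
[ 0.5162 -0.1451  0.3221]
-0.085 18 [75.696  77.5352 97.0965] [0.353  0.0463]
-0.079 24 [78.3355 81.0884 86.0751] [0.3566 0.0624]
-0.073 22 [77.9203 82.6805 84.8999] 
-0.067 23 [76.2958 78.168  83.8753] 
-0.061 23 [77.4713 79.5211 81.7347] 
-0.055 22 [77.4234 78.8165 83.8594] 
-0.049 23 [76.9046 78.8202 82.7501] 
-0.043 23 [76.4803 78.7026 84.2784] 
-0.037 22 [76.168  79.2819 84.1709] 
-0.031 25 [76.2295 78.085  82.6361] 
-0.025 20 [76.9833 79.2546 84.2774] 
-0.019 25 [76.571  78.1884 83.9725] [0.415  0.0818]
-0.013 23 [76.7696 79.5932 85.4699] [0.4219 0.0827]
-0.007 23 [76.7375 88.3057 94.2633] [0.426  0.0812]
-0.001 22 [76.3276 89.6448 93.7545] [0.4315 0.0825]
0.005 19 [75.842  77.8145 82.4299] 
0.011 24 [76.3984 78.669  82.7583] 
0.017 21 [76.5824 79.7726 83.4213] [0.4503 0.0901]
0.023 21 [77.0895 77.771  83.243 ] 
0.029 26 [77.3379 79.0295 84.8418] [0.4592 0.0958]
0.035 21 [78.0797 82.2854 85.0526] [0.4617 0.0981]
0.041 22 [76.6724 78.5728 84.862 ] 
0.047 19 [76.0381 78.3365 81.3934] 
0.053 20 [75.0564 76.3754 79.9502] 
0.059 24 [75.1414 77.0052 79.5569] 
0.065 21 [76.1974 77.2908 78.9139] 
0.071 19 [75.0931 76.2785 79.3488] 
0.077 25 [75.3902 76.5365 80.4728] 
0.083 6 [75.1149 76.0739 79.2624] 
204 205
```

View pics/top1.png

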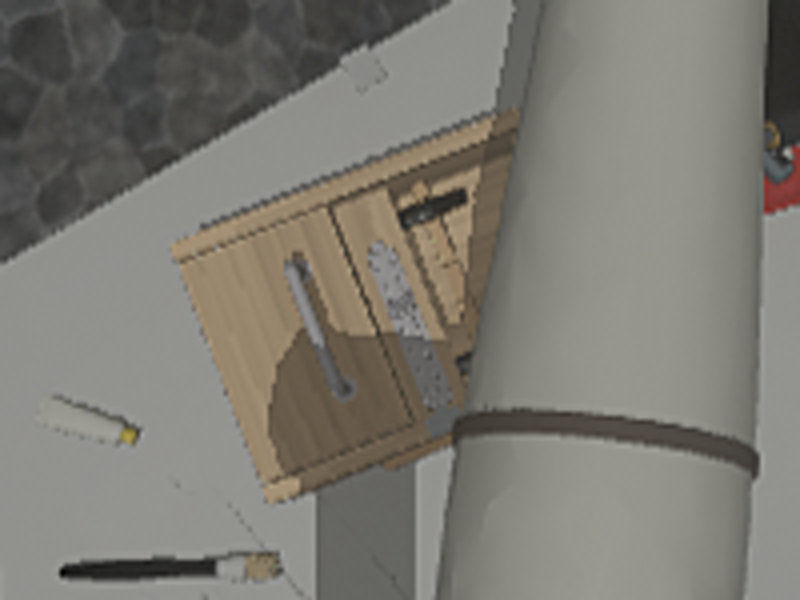

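The lapping leaf stands open, hidden behind the arm. The bolt and its thumb show at crop (405,300), which is chest (-2,-1) mm, 94 mm up. Next I go in front of the thumb with closed fingers.

>>> drive_tool --pt "0 -16 31 0 -0.0454 -0.0172 0" --pt "0 -16 31 0 -0.0454 -0.0172 0" --pt "0 -16 31 0 -0.0454 -0.0172 0" --pt "0 -16 31 0 -0.0454 -0.0172 0" --pt "0 -16 31 0 -0.0454 -0.0172 0"

```text
time_s: 7.15
tcp_pos: [0.4332, 0.0112, 0.3134]
ee_rot: [[0.936, 0.349, -0.035], [0.351, -0.932, 0.09], [-0.001, -0.097, -0.995]]
wrist_force: [0.8, 0.2, -0.4]
gripper_width: 0.007
gripper_force: 0.0
```

>>> drive_tool --pt "0 -16 31 -20 -0.0454 -0.0172 0" --pt "0 -16 31 -40 -0.0454 -0.0172 0" --pt "0 0 0 -40 0 0 0" --pt "0 0 0 -40 0 0 0" --pt "0 0 0 0 0 0 0"

```text
time_s: 7.57
tcp_pos: [0.3997, 0.064, 0.1758]
ee_rot: [[0.936, 0.352, -0.017], [0.352, -0.936, -0.006], [-0.018, -0.001, -1.0]]
wrist_force: [-0.5, -1.2, 0.2]
gripper_width: 0.006
gripper_force: 0.0
```

>>> drive_tool --pt "0 4.5 7 -20 0 0 0" --pt "0 0 0 -25 0 0 0" --pt "0 0 0 -12 0 0 0" --pt "0 0 0 0 0 0 0" --pt "0 0 0 0 0 0 0"

```text
time_s: 7.98
tcp_pos: [0.4115, 0.0725, 0.1267]
ee_rot: [[0.936, 0.351, 0.0], [0.351, -0.936, 0.001], [0.0, -0.001, -1.0]]
wrist_force: [0.0, -0.3, -0.1]
gripper_width: 0.005
gripper_force: 0.0
```

>>> drive_tool --pt "0 -8 -1.5 -8 0 0 0" --pt "0 0 0 -11 0 0 0" --pt "0 0 0 0 0 0 0" --pt "0 0 0 0 0 0 0"

```text
time_s: 8.32
tcp_pos: [0.4037, 0.0715, 0.1082]
ee_rot: [[0.936, 0.352, 0.002], [0.352, -0.936, 0.002], [0.003, -0.001, -1.0]]
wrist_force: [0.8, -0.2, -0.1]
gripper_width: 0.003
gripper_force: 0.0
```

>>> drive_tool --pt "0 4.7 1.8 -1 0 0 0" --pt "0 4.7 1.8 0 0 0 0" --pt "0 4.7 1.8 0 0 0 0" --pt "0 4.7 1.8 0 0 0 0" --pt "0 0 0 0 0 0 0"

```text
time_s: 8.73
tcp_pos: [0.4225, 0.0788, 0.106]
ee_rot: [[0.936, 0.352, 0.001], [0.352, -0.936, 0.001], [0.001, -0.001, -1.0]]
wrist_force: [-0.9, 0.9, 0.2]
gripper_width: 0.004
gripper_force: 0.0
```

>>> drive_tool --pt "0 3.7 1.4 0 0 0 0" --pt "0 3.7 1.4 0 0 0 0" --pt "0 0 0 0 0 0 0"

```text
time_s: 8.98
tcp_pos: [0.4295, 0.0815, 0.1057]
ee_rot: [[0.936, 0.352, 0.0], [0.352, -0.936, 0.001], [0.001, -0.001, -1.0]]
wrist_force: [-1.2, -0.9, 0.4]
gripper_width: 0.007
gripper_force: 0.4
```

>>> drive_tool --pt "0 2.8 1.05 0 0 0 0" --pt "0 2.8 1.05 0 0 0 0" --pt "0 0 0 0 0 0 0"

```text
time_s: 9.23
tcp_pos: [0.4339, 0.0831, 0.1055]
ee_rot: [[0.936, 0.352, -0.002], [0.352, -0.936, 0.0], [-0.002, -0.001, -1.0]]
wrist_force: [-3.9, -1.3, 1.1]
gripper_width: 0.004
gripper_force: 2.1
```

>>> drive_tool --pt "0 1.9 0.7 0 0 0 0" --pt "0 0 0 0 0 0 0"

```text
time_s: 9.4
tcp_pos: [0.4341, 0.083, 0.1053]
ee_rot: [[0.936, 0.351, -0.005], [0.351, -0.936, -0.001], [-0.005, -0.001, -1.0]]
wrist_force: [-7.1, -1.0, 5.8]
gripper_width: 0.004
gripper_force: 3.8
```

>>> drive_tool --pt "0 1.9 0.7 0 0 0 0" --pt "0 0 0 0 0 0 0"

```text
time_s: 9.57
tcp_pos: [0.4344, 0.083, 0.105]
ee_rot: [[0.936, 0.351, -0.009], [0.351, -0.936, -0.003], [-0.009, -0.001, -1.0]]
wrist_force: [-11.9, -1.0, 7.0]
gripper_width: 0.008
gripper_force: 5.5
```

>>> drive_tool --pt "0 -8 -3 0 0 0 0" --pt "0 0 0 35 0 0 0" --pt "40 0 0 40 0 0 0" --pt "40 -10 27 20 0 0 0" --pt "40 -10 27 0 0 0 0"

```text
time_s: 9.98
tcp_pos: [0.4144, 0.1383, 0.2067]
ee_rot: [[0.936, 0.351, 0.014], [0.35, -0.937, 0.01], [0.017, -0.004, -1.0]]
wrist_force: [0.2, 0.3, 0.0]
gripper_width: 0.157
gripper_force: 0.0
```

>>> drive_tool --pt "40 0 0 0 0 0 0" --pt "40 0 0 0 0 0 0" --pt "40 0 0 0 0 0 0"

```text
time_s: 10.23
tcp_pos: [0.4108, 0.1362, 0.2009]
ee_rot: [[0.936, 0.353, 0.002], [0.353, -0.936, 0.002], [0.003, -0.001, -1.0]]
wrist_force: [0.1, -0.3, -0.7]
gripper_width: 0.356
gripper_force: 0.0
```

Run:
```python
from h import *
np.set_printoptions(precision=4,suppress=True)
c=capture("top");W=cloud(c);print(sense()["tcp_pos"])
o=np.array([.4297,.083]);ex=np.array([.936,.352]);ey=np.array([-.352,.936])
d=W[...,:2]-o;cx,cy=d@ex,d@ey
q=(abs(cx)<.08)&(cy>-.018)&(cy<.014)&(W[...,2]>.0885)&(W[...,2]<.1)
print(q.sum(),np.sort(cx[q]))
```

```text
[0.4107 0.1357 0.2006]
4 [0.0153 0.0178 0.021  0.0243]
```

The thumb now sits about 22 mm further on, against its stop. Next is the under bar.

>>> drive_tool --pt "40 0 0 -30 0 0 0" --pt "40 0 0 -22 0 0 0" --pt "40 0 0 -7 0 0 0" --pt "40 0 0 0 0 0 0" --pt "0 0 0 0 0 0 0"

```text
time_s: 10.7
tcp_pos: [0.411, 0.1356, 0.1421]
ee_rot: [[0.936, 0.352, 0.001], [0.352, -0.936, 0.001], [0.001, -0.0, -1.0]]
wrist_force: [-0.7, 0.4, 0.6]
gripper_width: 0.373
gripper_force: 0.0
```

>>> drive_tool --pt "0 0 0 0 0 0 0" --pt "0 0 0 0 0 0 0" --pt "0 0 0 0 0 0 0" --pt "0 0 0 0 0 0 0" --pt "0 0 0 0 0 0 0"

```text
time_s: 11.12
tcp_pos: [0.4104, 0.1376, 0.1426]
ee_rot: [[0.936, 0.352, 0.002], [0.352, -0.936, 0.006], [0.004, -0.005, -1.0]]
wrist_force: [-4.8, 6.9, 2.4]
gripper_width: 0.099
gripper_force: 30.0
```

>>> drive_tool --pt "0 -3.2 8.5 9.2 -0.049 -0.0184 0" --pt "0 -3.6 9.5 8 -0.049 -0.0184 0" --pt "0 -3.9 10.4 6.7 -0.049 -0.0184 0"

```text
time_s: 11.37
tcp_pos: [0.4002, 0.1644, 0.166]
ee_rot: [[0.936, 0.347, 0.058], [0.352, -0.924, -0.147], [0.003, 0.158, -0.987]]
wrist_force: [6.7, -2.0, -8.7]
gripper_width: 0.099
gripper_force: 30.0
```

>>> drive_tool --pt "0 -4.2 11 5.3 -0.049 -0.0184 0" --pt "0 -4.4 11.6 3.9 -0.049 -0.0184 0" --pt "0 -4.5 12 2.3 -0.049 -0.0184 0" --pt "0 -4.6 12.2 0.8 -0.049 -0.0184 0" --pt "0 -4.6 12.2 -0.8 -0.049 -0.0184 0"

```text
time_s: 11.78
tcp_pos: [0.3783, 0.2224, 0.1802]
ee_rot: [[0.936, 0.321, 0.148], [0.353, -0.852, -0.386], [0.003, 0.413, -0.911]]
wrist_force: [3.9, -4.6, 8.9]
gripper_width: 0.104
gripper_force: 30.0
```

>>> drive_tool --pt "0 -4.5 12 -2.4 -0.049 -0.0184 0" --pt "0 -4.4 11.6 -3.9 -0.049 -0.0184 0" --pt "0 -4.2 11 -5.4 -0.049 -0.0184 0" --pt "0 -3.9 10.3 -6.8 -0.049 -0.0184 0" --pt "0 0 0 0 0 0 0"

```text
time_s: 12.2
tcp_pos: [0.3602, 0.2712, 0.1599]
ee_rot: [[0.934, 0.287, 0.212], [0.357, -0.754, -0.551], [0.002, 0.591, -0.807]]
wrist_force: [-10.2, 4.7, 11.5]
gripper_width: 0.106
gripper_force: 30.0
```

>>> drive_tool --pt "0 -3.6 9.5 -5 -0.03 -0.0113 0" --pt "0 -3.2 8.5 -6.5 -0.03 -0.0113 0" --pt "0 0 0 0 0 0 0" --pt "0 0 0 0 0 0 0"

```text
time_s: 12.53
tcp_pos: [0.354, 0.287, 0.1464]
ee_rot: [[0.935, 0.273, 0.226], [0.354, -0.721, -0.595], [0.001, 0.637, -0.771]]
wrist_force: [5.1, -0.7, -5.5]
gripper_width: 0.104
gripper_force: 30.0
```

>>> drive_tool --pt "30 0 0 0 0 0 0" --pt "30 0 0 0 0 0 0" --pt "30 0 0 0 0 0 0" --pt "30 0 0 0 0 0 0" --pt "30 -2.3 6 7.7 0 0 0"

```text
time_s: 12.95
tcp_pos: [0.3508, 0.2905, 0.1547]
ee_rot: [[0.936, 0.271, 0.223], [0.351, -0.72, -0.599], [-0.002, 0.639, -0.769]]
wrist_force: [-0.1, -0.3, 0.5]
gripper_width: 0.289
gripper_force: 0.0
```

>>> drive_tool --pt "30 -5.6 15 19 0 0 0" --pt "30 -6.8 18 23 0 0 0" --pt "30 0 0 35 0.0925 0.0348 0" --pt "50 0 0 38 0.0925 0.0348 0" --pt "50 0 0 38 0.0925 0.0348 0"

```text
time_s: 13.37
tcp_pos: [0.3383, 0.326, 0.31]
ee_rot: [[0.935, 0.328, 0.135], [0.355, -0.864, -0.356], [0.0, 0.381, -0.925]]
wrist_force: [1.0, 1.3, -0.6]
gripper_width: 0.381
gripper_force: 0.0
```

>>> drive_tool --pt "50 0 0 38 0.0925 0.0348 0" --pt "50 0 -20 20 0.0925 0.0348 0" --pt "50 0 -30 0 0.0925 0.0348 0" --pt "50 0 -30 0 0.0925 0.0348 0" --pt "50 0 0 0 0 0 0"

```text
time_s: 13.78
tcp_pos: [0.3384, 0.24, 0.3698]
ee_rot: [[0.938, 0.347, 0.002], [0.347, -0.938, 0.01], [0.006, -0.009, -1.0]]
wrist_force: [0.1, 0.0, 0.4]
gripper_width: 0.498
gripper_force: 0.0
```

>>> drive_tool --pt "50 7.4 -36 0 0 0 -0.1188" --pt "50 7.4 -36 0 0 0 -0.1188" --pt "50 7.4 -36 0 0 0 -0.1188" --pt "50 7.4 -36 0 0 0 -0.1188" --pt "50 7.4 -36 0 0 0 -0.1188"

```text
time_s: 14.2
tcp_pos: [0.3753, 0.0635, 0.367]
ee_rot: [[0.972, -0.236, 0.002], [-0.236, -0.972, 0.002], [0.002, -0.002, -1.0]]
wrist_force: [0.5, -0.6, 0.2]
gripper_width: 0.502
gripper_force: 0.0
```

>>> drive_tool --pt "50 7.4 -36 0 0 0 -0.1188" --pt "50 7.4 -36 0 0 0 -0.1188" --pt "50 7.4 -36 0 0 0 -0.1188" --pt "50 7.4 -36 0 0 0 -0.1188" --pt "50 7.4 -36 0 0 0 -0.1188"

```text
time_s: 14.62
tcp_pos: [0.4125, -0.1165, 0.367]
ee_rot: [[0.673, -0.74, 0.002], [-0.74, -0.673, 0.0], [0.001, -0.002, -1.0]]
wrist_force: [1.0, 0.5, 0.3]
gripper_width: 0.503
gripper_force: 0.0
```

>>> drive_tool --pt "50 7.4 -36 0 0 0 -0.1188" --pt "50 7.4 -36 0 0 0 -0.1188" --pt "50 7.4 -36 0 0 0 -0.1188" --pt "50 7.4 -36 0 0 0 -0.1188" --pt "50 7.4 -36 0 0 0 -0.1188"

```text
time_s: 15.03
tcp_pos: [0.4498, -0.2965, 0.3668]
ee_rot: [[0.143, -0.99, 0.001], [-0.99, -0.143, -0.0], [0.001, -0.001, -1.0]]
wrist_force: [0.4, 0.9, 0.2]
gripper_width: 0.504
gripper_force: 0.0
```

>>> drive_tool --pt "50 7.4 -36 0 0 0 -0.1188" --pt "50 7.4 -36 0 0 0 -0.1188" --pt "50 7.4 -36 0 0 0 -0.1188" --pt "50 0 0 0 0 0 -0.1188" --pt "50 0 0 0 0 0 -0.1188"

```text
time_s: 15.45
tcp_pos: [0.4721, -0.4045, 0.3647]
ee_rot: [[-0.438, -0.899, -0.002], [-0.899, 0.438, 0.001], [0.0, 0.002, -1.0]]
wrist_force: [-0.6, 0.3, -0.5]
gripper_width: 0.498
gripper_force: 0.0
```

>>> drive_tool --pt "50 0 0 0 0 0 -0.1188" --pt "50 0 0 0 0 0 -0.1188" --pt "50 0 0 -30 0 0 -0.1188" --pt "50 0 0 -30 0 0 0" --pt "50 0 0 0 0 0 0"

```text
time_s: 15.87
tcp_pos: [0.4698, -0.4004, 0.2999]
ee_rot: [[-0.719, -0.695, -0.009], [-0.695, 0.719, 0.008], [0.002, 0.012, -1.0]]
wrist_force: [-0.7, 1.1, -2.0]
gripper_width: 0.5
gripper_force: 0.0
```

Run:
```python
from h import *
np.set_printoptions(precision=4,suppress=True)
s=sense();print(s["tcp_pos"],s["joints"])
o=np.array([.4297,.083]);ex=np.array([.936,.352]);ey=np.array([-.352,.936])
ims=[]
for n in("top","side"):
    c=capture(n);A=cloud(c);ims.append(c["frame"]);Q=A.reshape(-1,3);b=(Q[:,0]>.42)&(Q[:,0]<.6)&(Q[:,1]>-.45)&(Q[:,1]<-.3)
    q=Q[b&(Q[:,2]>.157)&(Q[:,2]<.175)]; print(n,"broad",len(q),q.mean(0) if len(q) else "")
    q=q[q[:,2]>.164];print(len(q),q.mean(0) if len(q) else "",np.ptp(q,axis=0)if len(q) else "")
    d=A[...,:2]-o;cx,cy=d@ex,d@ey
    for nm,k in(("lap",(cy<-.1)&(cy>-.2)),("und",(cy>.1)&(cy<.2))):
        k=k&(abs(cx)<.08)&(A[...,2]>.19)&(A[...,2]<.26);
        if k.any(): print(n,nm,k.sum(),"cy",np.percentile(cy[k]*1000,[5,50,95]),"z",np.percentile(A[k][:,2],[50,98]))
cv2.imwrite("pics/side2.png",cv2.resize(ims[1][:,:,::-1],(800,600)))
```

```text
[ 0.4698 -0.4004  0.2999] [-25.508   19.7918   5.4686  -0.1646 -76.355  -20.3898]
top broad 0 
0  
top lap 282 cy [-183.8212 -178.4311 -175.3026] z [0.213  0.2183]
top und 535 cy [148.227  150.9747 163.7861] z [0.2188 0.2284]
side broad 105 [ 0.4717 -0.4099  0.1645]
67 [ 0.473  -0.4082  0.1669] [0.018  0.0202 0.005 ]
side lap 482 cy [-183.6711 -181.1267 -178.3992] z [0.2056 0.2179]
side und 540 cy [147.6527 151.1922 155.4812] z [0.2103 0.2284]
```

View pics/side2.png

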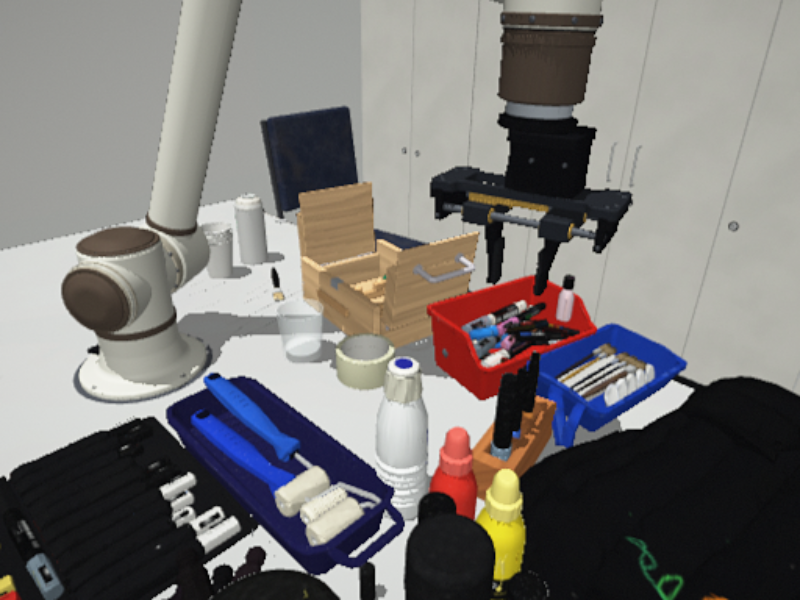

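The side view shows both leaves past upright, with the gripper above the broad marker at (515,395). Its centre is (0.472,-0.408).

>>> drive_tool --pt "50 0 0 -35 0 0 0" --pt "50 0 0 -35 0 0 0" --pt "50 0 0 0 0 0 0" --pt "50 0 0 0 0 0 0"

```text
time_s: 16.3
tcp_pos: [0.4723, -0.4033, 0.2371]
ee_rot: [[-0.718, -0.696, -0.001], [-0.696, 0.718, -0.002], [0.002, -0.0, -1.0]]
wrist_force: [0.5, -0.2, 0.6]
gripper_width: 0.502
gripper_force: 0.0
```

>>> drive_tool --pt "50 0 -5 -25 0 0 0" --pt "50 0 0 -32 0 0 0" --pt "50 0 0 -20 0 0 0" --pt "50 0 0 -4 0 0 0" --pt "0 0 0 0 0 0 0"

```text
time_s: 16.72
tcp_pos: [0.4733, -0.4088, 0.1569]
ee_rot: [[-0.718, -0.696, 0.002], [-0.696, 0.718, -0.003], [0.001, -0.003, -1.0]]
wrist_force: [-0.3, -0.3, 0.8]
gripper_width: 0.475
gripper_force: 0.0
```

>>> drive_tool --pt "0 0 0 0 0 0 0" --pt "0 0 0 0 0 0 0" --pt "0 0 0 0 0 0 0" --pt "0 0 0 0 0 0 0" --pt "0 0 0 0 0 0 0"

```text
time_s: 17.13
tcp_pos: [0.4729, -0.4085, 0.1572]
ee_rot: [[-0.718, -0.696, 0.003], [-0.696, 0.718, -0.003], [0.0, -0.004, -1.0]]
wrist_force: [-0.2, 1.2, 6.0]
gripper_width: 0.244
gripper_force: 30.0
```

>>> drive_tool --pt "0 0 0 20 0 0 0" --pt "0 0 0 39 0 0 0" --pt "0 0 0 39 0 0 0" --pt "0 0 0 39 0 0 0" --pt "0 0 0 39 0 0 0"

```text
time_s: 17.55
tcp_pos: [0.4716, -0.4076, 0.333]
ee_rot: [[-0.718, -0.696, 0.0], [-0.696, 0.718, -0.001], [0.0, -0.001, -1.0]]
wrist_force: [1.1, -0.9, -0.3]
gripper_width: 0.255
gripper_force: 30.0
```

>>> drive_tool --pt "0 0 0 39 0 0 0" --pt "0 0 0 39 0 0 0" --pt "0 0 0 20 0 0 0" --pt "0 0 0 0 0 0 0"

```text
time_s: 17.88
tcp_pos: [0.4726, -0.4089, 0.4357]
ee_rot: [[-0.719, -0.695, 0.01], [-0.695, 0.719, -0.008], [-0.001, -0.013, -1.0]]
wrist_force: [0.1, -0.5, -0.8]
gripper_width: 0.251
gripper_force: 30.0
```

>>> drive_tool --pt "0 -3 20 0 0 0 0.0597" --pt "0 -6.7 39.7 0 0 0 0.0597" --pt "0 -6.7 39.7 0 0 0 0.0597" --pt "0 -6.7 39.7 0 0 0 0.0597" --pt "0 -6.7 39.7 0 0 0 0.0597"

```text
time_s: 18.3
tcp_pos: [0.4412, -0.2274, 0.4278]
ee_rot: [[-0.48, -0.877, -0.001], [-0.877, 0.48, 0.0], [0.001, 0.001, -1.0]]
wrist_force: [1.1, 1.5, -0.0]
gripper_width: 0.251
gripper_force: 30.0
```

>>> drive_tool --pt "0 -6.7 39.7 0 0 0 0.0597" --pt "0 -6.7 39.7 0 0 0 0.0597" --pt "0 -6.7 39.7 0 0 0 0.0597" --pt "0 -6.7 39.7 0 0 0 0.0597" --pt "0 -6.7 39.7 0 0 0 0.0597"

```text
time_s: 18.72
tcp_pos: [0.4074, -0.029, 0.4283]
ee_rot: [[-0.201, -0.98, -0.0], [-0.98, 0.201, -0.0], [0.0, -0.0, -1.0]]
wrist_force: [1.3, 0.8, -0.6]
gripper_width: 0.253
gripper_force: 30.0
```

>>> drive_tool --pt "0 -6.7 39.7 0 0 0 0.0597" --pt "0 -6.7 39.7 0 0 0 0.0597" --pt "0 -6.7 39.7 0 0 0 0.0597" --pt "0 -6.7 39.7 0 0 0 0.0597" --pt "0 -6.7 39.7 0 0 0 0.0597"

```text
time_s: 19.13
tcp_pos: [0.3738, 0.1694, 0.4286]
ee_rot: [[0.097, -0.995, 0.0], [-0.995, -0.097, -0.0], [0.0, -0.0, -1.0]]
wrist_force: [1.0, 0.6, 0.1]
gripper_width: 0.255
gripper_force: 30.0
```

>>> drive_tool --pt "0 -6.7 39.7 0 0 0 0.0597" --pt "0 -6.7 39.7 0 0 0 0.0597" --pt "0 -6.7 39.7 0 0 0 0.0597" --pt "0 -6.7 39.7 0 0 0 0.0597" --pt "0 -6.7 39.7 0 0 0 0.0597"

```text
time_s: 19.55
tcp_pos: [0.3405, 0.368, 0.4284]
ee_rot: [[0.386, -0.923, 0.0], [-0.923, -0.386, -0.001], [0.001, 0.0, -1.0]]
wrist_force: [0.7, -1.0, -0.8]
gripper_width: 0.251
gripper_force: 30.0
```

>>> drive_tool --pt "0 -6.7 39.7 0 0 0 0.0597" --pt "0 -6.7 39.7 0 0 0 0.0597" --pt "0 -3 20 0 0 0 0" --pt "0 0 0 0 0 0 0" --pt "0 0 0 0 0 0 0"

```text
time_s: 19.97
tcp_pos: [0.3248, 0.4666, 0.427]
ee_rot: [[0.491, -0.871, -0.001], [-0.871, -0.491, -0.004], [0.003, 0.002, -1.0]]
wrist_force: [-0.1, -0.6, -0.4]
gripper_width: 0.25
gripper_force: 30.0
```

>>> drive_tool --pt "0 0 0 -38 0.0886 0.05 0" --pt "0 0 0 -38 0.0886 0.05 0" --pt "0 0 0 -38 0.0886 0.05 0" --pt "0 0 0 -38 0.0886 0.05 0" --pt "0 0 0 -38 0.0886 0.05 0"

```text
time_s: 20.38
tcp_pos: [0.3251, 0.4642, 0.2394]
ee_rot: [[0.427, -0.873, -0.237], [-0.759, -0.488, 0.43], [-0.491, -0.004, -0.871]]
wrist_force: [1.3, 0.2, -0.9]
gripper_width: 0.251
gripper_force: 30.0
```

>>> drive_tool --pt "0 0 0 -38 0.0886 0.05 0" --pt "0 0 0 -34 0 0 0" --pt "0 0 0 0 0 0 0" --pt "0 0 0 0 0 0 0" --pt "0 0 0 0 0 0 0"

```text
time_s: 20.8
tcp_pos: [0.3264, 0.4664, 0.1696]
ee_rot: [[0.404, -0.872, -0.278], [-0.713, -0.49, 0.501], [-0.573, -0.004, -0.82]]
wrist_force: [-0.6, 0.7, 0.5]
gripper_width: 0.251
gripper_force: 30.0
```

Run:
```python
from h import *
s=sense();print(s["tcp_pos"],s["joints"])
c=capture("side");cv2.imwrite("pics/side3.png",cv2.resize(c["frame"][60:250,90:350,::-1],(780,570)))
```

```text
[0.32641337 0.46643527 0.16961633] [ 51.97216803  18.71848728  -9.40999513 -40.51869814 -54.3194655
  -0.42262547]
```

View pics/side3.png

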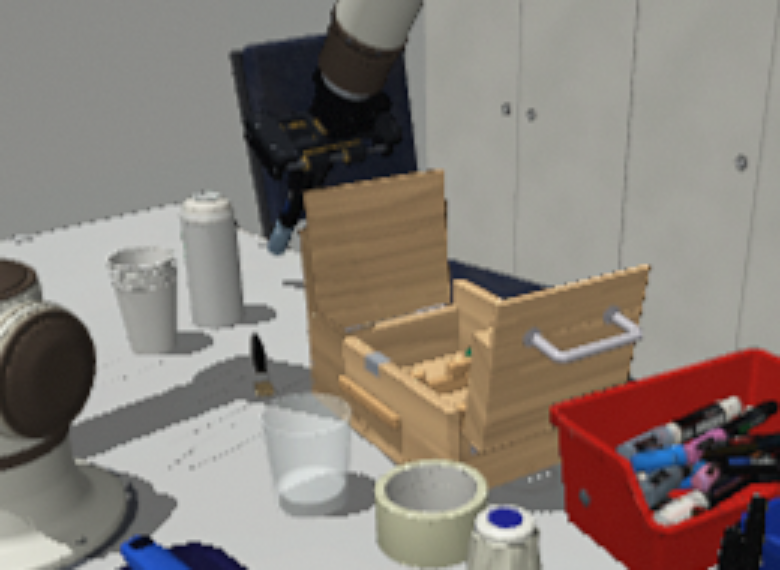

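The tilted marker shows at crop (280,235), foot clear of the bottle and over free table. I lower it until the foot touches.

>>> drive_tool --pt "0 0 0 -20 0 0 0" --pt "0 0 0 -12 0 0 0" --pt "0 0 0 -4 0 0 0" --pt "0 0 0 0 0 0 0" --pt "0 0 0 0 0 0 0"

```text
time_s: 21.27
tcp_pos: [0.3255, 0.4663, 0.1318]
ee_rot: [[0.402, -0.871, -0.281], [-0.714, -0.49, 0.499], [-0.573, -0.001, -0.82]]
wrist_force: [0.5, 0.1, -0.7]
gripper_width: 0.252
gripper_force: 30.0
```

>>> drive_tool --pt "0 0 0 -3 0 0 0" --pt "0 0 0 -3 0 0 0" --pt "0 0 0 0 0 0 0"

```text
time_s: 21.52
tcp_pos: [0.3261, 0.4663, 0.1264]
ee_rot: [[0.403, -0.872, -0.28], [-0.713, -0.49, 0.501], [-0.574, -0.002, -0.819]]
wrist_force: [-0.8, -1.5, 5.3]
gripper_width: 0.251
gripper_force: 30.0
```

>>> drive_tool --pt "0 5.2 -9.2 -6.4 -0.038 -0.0214 0" --pt "0 5.2 -9.2 -7.4 -0.038 -0.0214 0" --pt "0 0 0 0 0 0 0"

```text
time_s: 21.77
tcp_pos: [0.3366, 0.4476, 0.1118]
ee_rot: [[0.426, -0.872, -0.243], [-0.755, -0.49, 0.435], [-0.498, -0.002, -0.867]]
wrist_force: [0.1, -0.6, 0.8]
gripper_width: 0.253
gripper_force: 30.0
```

>>> drive_tool --pt "0 4.5 -7.9 -9 -0.038 -0.0214 0" --pt "0 4.5 -7.9 -9 -0.038 -0.0214 0" --pt "0 3.6 -6.4 -10.5 -0.038 -0.0214 0" --pt "0 0 0 0 0 0 0"

```text
time_s: 22.1
tcp_pos: [0.3481, 0.4252, 0.082]
ee_rot: [[0.453, -0.872, -0.187], [-0.806, -0.49, 0.332], [-0.381, 0.001, -0.924]]
wrist_force: [-0.4, 0.3, 1.1]
gripper_width: 0.251
gripper_force: 30.0
```

>>> drive_tool --pt "0 3.6 -6.4 -10.5 -0.038 -0.0214 0" --pt "0 2.7 -4.7 -11.6 -0.038 -0.0214 0" --pt "0 2.7 -4.7 -11.6 -0.038 -0.0214 0" --pt "0 0 0 0 0 0 0"

```text
time_s: 22.43
tcp_pos: [0.3565, 0.4093, 0.0478]
ee_rot: [[0.473, -0.872, -0.128], [-0.843, -0.49, 0.223], [-0.258, 0.002, -0.966]]
wrist_force: [0.7, -0.3, 0.6]
gripper_width: 0.253
gripper_force: 30.0
```

>>> drive_tool --pt "0 1.6 -2.9 -12 -0.038 -0.0214 0" --pt "0 1.6 -2.9 -10 -0.038 -0.0214 0" --pt "0 0 0 0 0 0 0"

```text
time_s: 22.68
tcp_pos: [0.3597, 0.4036, 0.0261]
ee_rot: [[0.483, -0.872, -0.086], [-0.859, -0.49, 0.15], [-0.173, 0.002, -0.985]]
wrist_force: [0.5, -0.1, 1.2]
gripper_width: 0.249
gripper_force: 30.0
```

Run:
```python
from h import *
s=sense();print(s["tcp_pos"],s["wrist_force"])
c=capture("top");W=cloud(c)
np.set_printoptions(precision=4,suppress=True)
q=W[(W[...,2]>.014)&(W[...,2]<.2)&(W[...,0]>.22)&(W[...,0]<.44)&(W[...,1]>.38)&(W[...,1]<.6)];print(len(q))
u,v=[int(t) for t in proj(c,[.33,.45,.02])];print(u,v)
x0=max(u-70,0);y0=max(v-52,0)
cv2.imwrite("pics/top3.png",cv2.resize(c["frame"][y0:y0+105,x0:x0+140,::-1],(800,600),interpolation=cv2.INTER_CUBIC))
```

```text
[0.35973742 0.40362055 0.02612211] [ 0.51812681 -0.13581615  1.15067969]
605
84 244
```

View pics/top3.png

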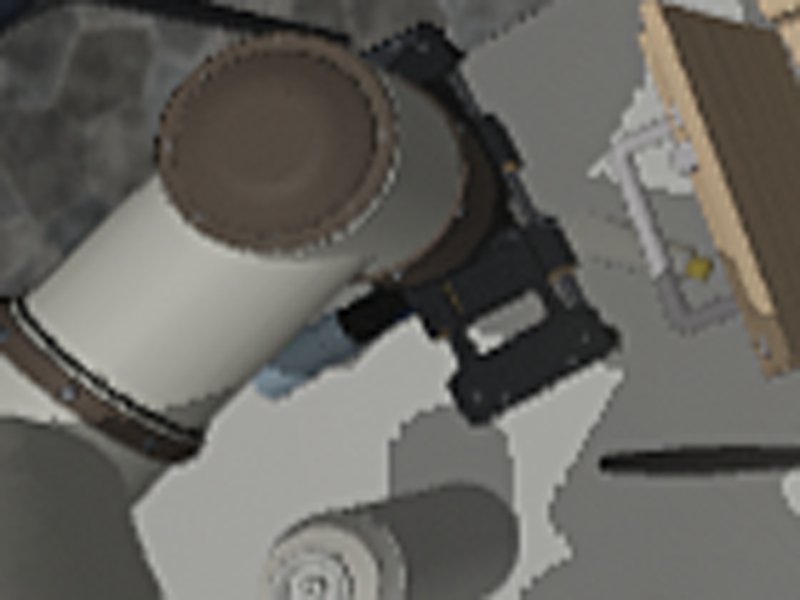

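The marker has pivoted down flat: the cap end lies at crop (270,380), the other end in the jaws at about (390,310). I release, rise, and check where it lies.

>>> drive_tool --pt "50 0 0 0 0 0 0" --pt "50 0 0 0 0 0 0" --pt "50 0 0 0 0 0 0" --pt "50 0 0 0 0 0 0" --pt "50 0 0 20 0 0 0"

```text
time_s: 23.15
tcp_pos: [0.3592, 0.4014, 0.0443]
ee_rot: [[0.48, -0.873, -0.089], [-0.861, -0.488, 0.145], [-0.17, 0.007, -0.985]]
wrist_force: [0.1, 0.2, -0.7]
gripper_width: 0.474
gripper_force: 0.0
```

>>> drive_tool --pt "50 0 0 35 -0.076 -0.0428 0" --pt "50 0 0 35 -0.076 -0.0428 0" --pt "50 12 -25 20 0 0 0" --pt "50 12 -25 20 0 0 0" --pt "50 0 0 0 0 0 0"

```text
time_s: 23.57
tcp_pos: [0.3861, 0.3526, 0.1613]
ee_rot: [[0.489, -0.872, 0.004], [-0.872, -0.489, 0.005], [-0.002, -0.006, -1.0]]
wrist_force: [-0.3, 0.8, 0.3]
gripper_width: 0.499
gripper_force: 0.0
```

Run:
```python
from h import *
np.set_printoptions(precision=4,suppress=True)
s=sense();print(s["tcp_pos"])
for n in("top","side"):
    c=capture(n);W=cloud(c)
    k=(W[...,2]>.012)&(W[...,2]<.035)&(W[...,0]>.25)&(W[...,0]<.4)&(W[...,1]>.38)&(W[...,1]<.58)
    q=W[k];print(n,len(q))
    if len(q)>5:
        p=(q[:,:2]*1000).astype(np.float32);print(cv2.minAreaRect(p),p.min(0),p.max(0),np.percentile(q[:,2],[5,50,95]));print(cv2.fitLine(p,cv2.DIST_HUBER,0,.01,.01).ravel())
        v=np.array([.49,-.87]);e=p@v;print("along",e.min(),e.max(),"mid",(e.min()+e.max())/2,"expected",326.4*.49-462.8*.87)
```

```text
[0.3861 0.3526 0.1613]
top 223
((309.339111328125, 490.9001159667969), (24.50322151184082, 81.37259674072266), 28.989805221557617) [281.7162 453.7209] [336.9008 531.1217] [0.015  0.0221 0.0264]
[  0.4881  -0.8728 307.7469 489.9813]
along -316.11819610595705 -234.86892181396482 mid -275.4935589599609 expected -242.70000000000005
side 47
((301.7277526855469, 495.9615478515625), (20.982913970947266, 71.31317138671875), 32.34861373901367) [281.7993 460.5444] [312.4476 530.724 ] [0.0142 0.0225 0.0273]
[  0.4166  -0.9091 298.4056 493.9409]
along -319.2469479370117 -247.5742645263672 mid -283.4106062316895 expected -242.70000000000005
```

>>> drive_tool --pt "50 -20 35.8 0 0 0 0" --pt "50 -20 35.8 0 0 0 0" --pt "50 -20 35.8 0 0 0 0" --pt "50 0 0 -20 0 0 0" --pt "50 0 0 0 0 0 0"

```text
time_s: 24.08
tcp_pos: [0.3219, 0.4609, 0.1327]
ee_rot: [[0.491, -0.871, -0.004], [-0.871, -0.491, -0.007], [0.004, 0.007, -1.0]]
wrist_force: [-0.6, -0.4, -0.3]
gripper_width: 0.499
gripper_force: 0.0
```

>>> drive_tool --pt "50 0 0 -35 0 0 0" --pt "50 0 0 -35 0 0 0" --pt "50 0 0 -10 0 0 0" --pt "50 0 0 0 0 0 0"

```text
time_s: 24.42
tcp_pos: [0.3272, 0.4631, 0.0555]
ee_rot: [[0.489, -0.872, 0.004], [-0.872, -0.489, 0.003], [-0.001, -0.005, -1.0]]
wrist_force: [8.9, 4.5, -3.8]
gripper_width: 0.499
gripper_force: 0.0
```

>>> drive_tool --pt "50 0 0 0 0 0 0"

```text
time_s: 24.5
tcp_pos: [0.327, 0.463, 0.0565]
ee_rot: [[0.488, -0.873, 0.003], [-0.873, -0.488, 0.003], [-0.001, -0.005, -1.0]]
wrist_force: [7.2, 3.5, -3.3]
gripper_width: 0.498
gripper_force: 0.0
```

Run:
```python
from h import *
np.set_printoptions(precision=4,suppress=True)
s=sense();print(s["tcp_pos"],s["wrist_force"],s["moment"])
W=cloud(dict(np.load("c_top.npz")));V=cloud(dict(np.load("c_side.npz")))
for A in(W,V):
  q=A[(A[...,0]>.08)&(A[...,0]<.28)&(A[...,1]>.34)&(A[...,1]<.46)&(A[...,2]>.06)&(A[...,2]<.2)]
  if len(q): print(len(q),q.min(0),q.max(0))
c=capture("top")
u,v=[int(t) for t in proj(c,[.25,.43,.05])]
x0=max(u-70,0);y0=max(v-52,0)
cv2.imwrite("pics/top4.png",cv2.resize(c["frame"][y0:y0+105,x0:x0+140,::-1],(800,600),interpolation=cv2.INTER_CUBIC))
```

```text
[0.327  0.463  0.0565] [ 7.2215  3.5414 -3.2776] [ 1.0427 -1.906  -0.2843]
1192 [0.082 0.34  0.06 ] [0.2326 0.4574 0.1656]
696 [0.082  0.3401 0.0601] [0.2314 0.4466 0.1654]
```

View pics/top4.png

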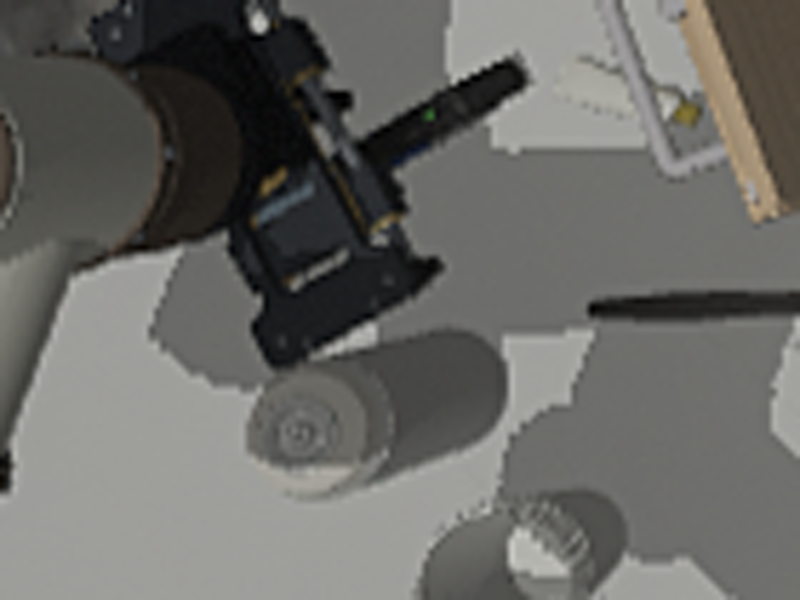

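The top view shows the gripper body's corner at crop (265,355) touching the grey bottle at (310,430). I'll move off along +n, check the bottle, and grip from there with wider jaws.

>>> drive_tool --pt "80 6.1 3.4 0 0 0 0" --pt "80 6.1 3.4 0 0 0 0" --pt "80 0 0 0 0 0 0" --pt "80 0 0 0 0 0 0"

```text
time_s: 24.88
tcp_pos: [0.337, 0.4673, 0.0566]
ee_rot: [[0.489, -0.872, -0.0], [-0.872, -0.489, -0.002], [0.001, 0.001, -1.0]]
wrist_force: [-1.5, -0.3, -0.3]
gripper_width: 0.719
gripper_force: 0.0
```

Run:
```python
from h import *
np.set_printoptions(precision=4,suppress=True)
s=sense();print(s["tcp_pos"],s["wrist_force"])
for n in("top","side"):
  B=[]
  c=capture(n)
  for A in(cloud(dict(np.load(f"c_{n}.npz"))),cloud(c)):
    q=A[(A[...,0]>.13)&(A[...,0]<.245)&(A[...,1]>.40)&(A[...,1]<.52)&(A[...,2]>.02)&(A[...,2]<.162)]
    t=A[(A[...,0]>.13)&(A[...,0]<.245)&(A[...,1]>.40)&(A[...,1]<.52)&(A[...,2]>.159)&(A[...,2]<.169)]
    print(n,len(q),np.percentile(q,[2,50,98],axis=0).ravel(),"top",len(t),t.mean(0) if len(t) else "")
```

```text
[0.337  0.4673 0.0566] [-1.4727 -0.2754 -0.3063]
top 657 [0.1711 0.4006 0.0265 0.208  0.4152 0.1512 0.232  0.4507 0.1615] top 114 [0.1998 0.4282 0.1615]
top 667 [0.1715 0.4006 0.0303 0.2092 0.4155 0.1502 0.2397 0.4513 0.1611] top 116 [0.2002 0.4275 0.1614]
side 480 [0.1676 0.4003 0.0249 0.1966 0.4072 0.1028 0.2302 0.4316 0.1608] top 39 [0.1994 0.4256 0.162 ]
side 497 [0.1676 0.4002 0.0224 0.201  0.4079 0.1023 0.2414 0.4488 0.1608] top 40 [0.1996 0.4262 0.1618]
```

The bottle hasn't moved, and the contact is gone. I descend and grip.

>>> drive_tool --pt "80 0 0 -15 0 0 0" --pt "80 0 0 -13 0 0 0" --pt "80 0 0 -3 0 0 0" --pt "80 0 0 0 0 0 0"

```text
time_s: 25.32
tcp_pos: [0.3362, 0.4669, 0.0251]
ee_rot: [[0.49, -0.872, -0.001], [-0.872, -0.49, -0.003], [0.002, 0.002, -1.0]]
wrist_force: [-0.2, -0.5, 0.1]
gripper_width: 0.801
gripper_force: 0.0
```

>>> drive_tool --pt "50 0 0 0 0 0 0" --pt "40 0 0 0 0 0 0" --pt "30 0 0 0 0 0 0" --pt "0 0 0 0 0 0 0" --pt "0 0 0 0 0 0 0"

```text
time_s: 25.73
tcp_pos: [0.3368, 0.4681, 0.0264]
ee_rot: [[0.49, -0.872, 0.001], [-0.872, -0.49, 0.0], [0.0, -0.001, -1.0]]
wrist_force: [-1.0, -0.5, 0.0]
gripper_width: 0.505
gripper_force: 0.0
```

>>> drive_tool --pt "0 0 0 0 0 0 0" --pt "0 0 0 0 0 0 0" --pt "0 0 0 0 0 0 0" --pt "0 0 0 0 0 0 0"

```text
time_s: 26.07
tcp_pos: [0.3367, 0.4677, 0.026]
ee_rot: [[0.49, -0.872, 0.0], [-0.872, -0.49, -0.001], [0.001, 0.0, -1.0]]
wrist_force: [-0.7, -0.8, 1.2]
gripper_width: 0.254
gripper_force: 30.0
```

>>> drive_tool --pt "0 0 0 20 0 0 0" --pt "0 0 0 38 0 0 0" --pt "0 0 0 38 0 0 0" --pt "0 0 0 38 0 0 0" --pt "0 0 0 38 0 0 0"

```text
time_s: 26.48
tcp_pos: [0.3366, 0.4674, 0.1996]
ee_rot: [[0.49, -0.872, 0.0], [-0.872, -0.49, -0.001], [0.001, 0.0, -1.0]]
wrist_force: [-0.0, 0.8, -0.0]
gripper_width: 0.251
gripper_force: 30.0
```

>>> drive_tool --pt "0 0 0 38 0 0 0" --pt "0 0 0 38 0 0 0" --pt "0 0 0 30 0 0 0" --pt "0 0 0 0 0 0 0" --pt "0 8.8 -34.8 0 0 0 -0.014"

```text
time_s: 26.9
tcp_pos: [0.3455, 0.4373, 0.3052]
ee_rot: [[0.48, -0.877, 0.003], [-0.877, -0.48, 0.005], [-0.004, -0.005, -1.0]]
wrist_force: [0.7, -0.4, -0.4]
gripper_width: 0.249
gripper_force: 30.0
```

>>> drive_tool --pt "0 8.8 -34.8 0 0 0 -0.014" --pt "0 8.8 -34.8 0 0 0 -0.014" --pt "0 8.8 -34.8 0 0 0 -0.014" --pt "0 8.8 -34.8 0 0 0 -0.014" --pt "0 8.8 -34.8 0 0 0 -0.014"

```text
time_s: 27.32
tcp_pos: [0.3894, 0.2572, 0.3036]
ee_rot: [[0.415, -0.91, 0.0], [-0.91, -0.415, -0.001], [0.001, 0.0, -1.0]]
wrist_force: [-1.1, 0.2, -1.6]
gripper_width: 0.25
gripper_force: 30.0
```

>>> drive_tool --pt "0 8.8 -34.8 0 0 0 -0.014" --pt "0 8.8 -34.8 0 0 0 -0.014" --pt "0 8.8 -34.8 0 0 0 -0.014" --pt "0 8.8 -34.8 0 0 0 -0.014" --pt "0 8.8 -34.8 0 0 0 -0.014"

```text
time_s: 27.73
tcp_pos: [0.4333, 0.0833, 0.3038]
ee_rot: [[0.35, -0.937, 0.001], [-0.937, -0.35, -0.0], [0.0, -0.0, -1.0]]
wrist_force: [0.2, 0.9, 0.5]
gripper_width: 0.255
gripper_force: 30.0
```

>>> drive_tool --pt "0 0 0 0 0 0 0" --pt "0 0 0 0 0 0 0" --pt "0 0 0 0 0 0 0"

```text
time_s: 27.98
tcp_pos: [0.4335, 0.0849, 0.3037]
ee_rot: [[0.349, -0.937, 0.0], [-0.937, -0.349, -0.0], [0.0, 0.0, -1.0]]
wrist_force: [-0.0, 0.7, 0.8]
gripper_width: 0.253
gripper_force: 30.0
```

Run:
```python
from h import *
np.set_printoptions(precision=4,suppress=True)
s=sense();t=s["tcp_pos"];print(t,s["ee_rot"],s["gripper_width"])
o=np.array([.4297,.083]);ex=np.array([.936,.352]);ey=np.array([-.352,.936])
print("chest coords tcp",(t[:2]-o)@ex,(t[:2]-o)@ey)
for n in("top","side"):
    c=capture(n);W=cloud(c);d=W[...,:2]-t[:2];a=d@ex;b=d@ey
    k=(abs(a)<.03)&(abs(b)<.11)&(abs(W[...,2]-t[2]+.012)<.04)&(abs(b)>.04)
    q=b[k];print(n,k.sum(), "b ends",(q.min(),q.max()) if k.any() else "")
    for sg in(-1,1):
        kk=k&(b*sg>.04)
        if kk.any(): print(sg,kk.sum(),"a",np.percentile(a[kk],[5,50,95]),"b",b[kk].min(),b[kk].max(),"z-tcp",np.percentile(W[kk][:,2]-t[2],[5,50,95]))
```

```text
[0.4335 0.0849 0.3037] [[ 0.3493 -0.937   0.0001]
 [-0.937  -0.3493 -0.0004]
 [ 0.0004  0.     -1.    ]] 0.2529960556476138
chest coords tcp 0.004208643507942942 0.00044932849233597297
top 253 b ends (np.float64(-0.08223576266967805), np.float64(0.07445501958236264))
-1 168 a [-0.0118 -0.003   0.0079] b -0.08223576266967805 -0.04027708060173057 z-tcp [-0.0117 -0.0049 -0.0009]
1 85 a [-0.0127 -0.0065  0.0021] b 0.04850053037638394 0.07445501958236264 z-tcp [-0.0116 -0.003  -0.0001]
side 172 b ends (np.float64(-0.08171430252736075), np.float64(0.0795986341396922))
-1 114 a [-0.0125 -0.0079  0.0053] b -0.08171430252736075 -0.0404391293946882 z-tcp [-0.0191 -0.009  -0.0013]
1 58 a [-0.0136 -0.0114 -0.0024] b 0.04071038758675385 0.0795986341396922 z-tcp [-0.0193 -0.0073  0.0005]
```

The marker is level, centred within 2 mm, with its top at TCP height. Seated, the TCP should therefore be at about 0.056. I lower it into the rack.

>>> drive_tool --pt "0 0 0 -38 0 0 0" --pt "0 0 0 -38 0 0 0" --pt "0 0 0 -38 0 0 0" --pt "0 0 0 -38 0 0 0" --pt "0 0 0 -35 0 0 0"

```text
time_s: 28.5
tcp_pos: [0.433, 0.0861, 0.1153]
ee_rot: [[0.353, -0.936, 0.001], [-0.936, -0.353, -0.0], [0.001, -0.001, -1.0]]
wrist_force: [0.2, 0.4, -0.5]
gripper_width: 0.253
gripper_force: 30.0
```

>>> drive_tool --pt "0 0 0 -22 0 0 0" --pt "0 0 0 0 0 0 0" --pt "0 0 0 0 0 0 0"

```text
time_s: 28.75
tcp_pos: [0.4333, 0.0858, 0.0945]
ee_rot: [[0.352, -0.936, -0.002], [-0.936, -0.352, -0.002], [0.002, 0.002, -1.0]]
wrist_force: [0.5, 0.6, -0.1]
gripper_width: 0.249
gripper_force: 30.0
```

>>> drive_tool --pt "0 0 0 -9 0 0 0" --pt "0 0 0 -9 0 0 0" --pt "0 0 0 0 0 0 0"

```text
time_s: 29.0
tcp_pos: [0.4342, 0.086, 0.0779]
ee_rot: [[0.351, -0.936, 0.002], [-0.936, -0.351, 0.0], [0.0, -0.002, -1.0]]
wrist_force: [1.0, 0.2, -0.3]
gripper_width: 0.246
gripper_force: 30.0
```

Run:
```python
from h import *
np.set_printoptions(precision=4,suppress=True)
s=sense();t=s["tcp_pos"];print(t,s["wrist_force"])
o=np.array([.4297,.083]);ex=np.array([.936,.352]);ey=np.array([-.352,.936])
c=capture("top");W=cloud(c);d=W[...,:2]-o;a=d@ex;b=d@ey
k=(abs(b)<.13)&(W[...,2]>.093)&(W[...,2]<.106)&(a<-.07)&(a>-.13);print("near wall",k.sum(),np.percentile(a[k],[3,50,97]) if k.any() else "")
k=(abs(b)<.13)&(W[...,2]>.093)&(W[...,2]<.106)&(a>.07)&(a<.13);print("far wall",k.sum(),np.percentile(a[k],[3,50,97]) if k.any() else "")
u,v=[int(x) for x in proj(c,[.43,.083,.06])]
cv2.imwrite("pics/top5.png",cv2.resize(c["frame"][v-52:v+53,u-70:u+70,::-1],(800,600),interpolation=cv2.INTER_CUBIC))
```

```text
[0.4342 0.086  0.0779] [ 1.0017  0.1708 -0.2618]
near wall 428 [-0.0987 -0.0924 -0.0855]
far wall 214 [0.088  0.0951 0.1015]
```

View pics/top5.png

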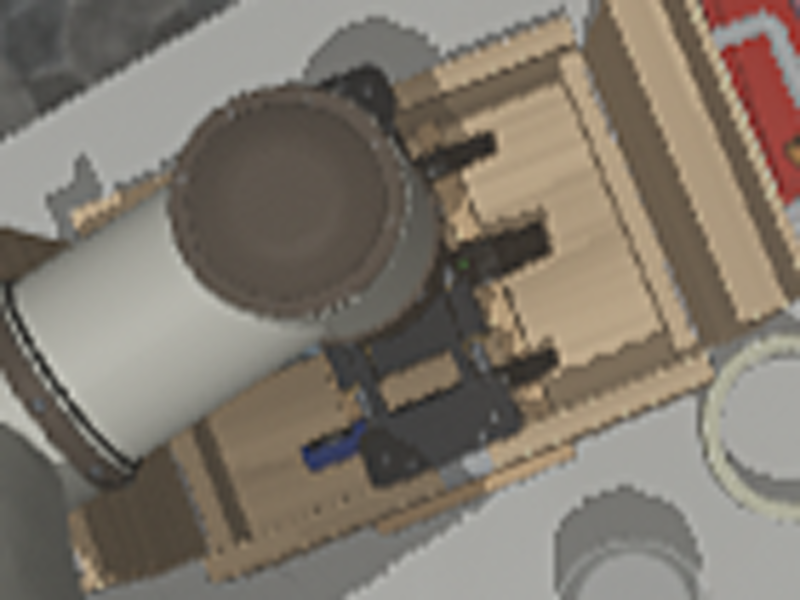

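The marker (at (500,250) in the crop) is aligned between the two slim ones, and the end walls give the same notch position within a millimetre. I continue down.

>>> drive_tool --pt "0 0 0 -7 0 0 0" --pt "0 0 0 -6 0 0 0" --pt "0 0 0 0 0 0 0"

```text
time_s: 29.3
tcp_pos: [0.4332, 0.085, 0.0636]
ee_rot: [[0.35, -0.937, -0.0], [-0.937, -0.35, -0.001], [0.001, 0.001, -1.0]]
wrist_force: [-0.5, 0.1, -1.1]
gripper_width: 0.252
gripper_force: 30.0
```

>>> drive_tool --pt "0 0 0 -4 0 0 0" --pt "0 0 0 -3 0 0 0" --pt "0 0 0 0 0 0 0"

```text
time_s: 29.55
tcp_pos: [0.4332, 0.0848, 0.0564]
ee_rot: [[0.35, -0.937, -0.001], [-0.937, -0.35, -0.001], [0.001, 0.001, -1.0]]
wrist_force: [-0.5, 0.2, -1.1]
gripper_width: 0.25
gripper_force: 30.0
```

>>> drive_tool --pt "0 0 0 -1.5 0 0 0" --pt "45 0 0 0 0 0 0" --pt "45 0 0 0 0 0 0" --pt "45 0 0 0 0 0 0" --pt "45 0 0 0 0 0 0"

```text
time_s: 29.97
tcp_pos: [0.4336, 0.085, 0.0554]
ee_rot: [[0.35, -0.937, 0.0], [-0.937, -0.35, -0.001], [0.001, -0.0, -1.0]]
wrist_force: [-0.1, 0.6, 0.6]
gripper_width: 0.422
gripper_force: 0.0
```

>>> drive_tool --pt "45 0 0 8 0 0 0" --pt "45 0 0 20 0 0 0" --pt "45 0 0 38 0 0 0" --pt "45 0 0 38 0 0 0" --pt "45 0 0 38 0 0 0"

```text
time_s: 30.38
tcp_pos: [0.4331, 0.0847, 0.1996]
ee_rot: [[0.35, -0.937, 0.0], [-0.937, -0.35, -0.001], [0.001, 0.0, -1.0]]
wrist_force: [1.4, 0.6, -0.3]
gripper_width: 0.451
gripper_force: 0.0
```

>>> drive_tool --pt "45 0 0 38 0 0 0" --pt "45 0 0 38 0 0 0" --pt "45 0 0 30 0 0 0" --pt "45 -8 40 0 0 0 0" --pt "45 -8 40 0 0 0 0"

```text
time_s: 30.8
tcp_pos: [0.4181, 0.1649, 0.3068]
ee_rot: [[0.345, -0.938, 0.006], [-0.938, -0.345, 0.004], [-0.002, -0.007, -1.0]]
wrist_force: [0.2, -0.6, -0.5]
gripper_width: 0.45
gripper_force: 0.0
```

>>> drive_tool --pt "45 -8 40 0 0 0 0" --pt "45 -8 40 0 0 0 0" --pt "45 -8 40 0 0 0 0" --pt "45 -8 40 0 0 0 0" --pt "45 0 0 0 0 0 0"

```text
time_s: 31.22
tcp_pos: [0.3845, 0.3303, 0.3033]
ee_rot: [[0.355, -0.935, 0.001], [-0.935, -0.355, 0.001], [-0.0, -0.001, -1.0]]
wrist_force: [0.9, -0.2, -0.7]
gripper_width: 0.451
gripper_force: 0.0
```

Run:
```python
from h import *
np.set_printoptions(precision=4,suppress=True)
s=sense();t=s["tcp_pos"];print(t,s["wrist_force"])
o=np.array([.4309,.0835]);ex=np.array([.936,.352]);ey=np.array([-.352,.936])
c=capture("top");W=cloud(c);d=W[...,:2]-o;a=d@ex;b=d@ey
for x,w in((.004,.02),(-.056,.014),(.064,.014)):
    for sg in(-1,1):
        k=(abs(a-x)<w)&(b*sg>.052)&(b*sg<.085)&(W[...,2]>.036)&(W[...,2]<.07);print(x,sg,k.sum(),np.median(a[k]),np.percentile(W[k][:,2],[50,90]),abs(b[k]).max())
u,v=[int(x) for x in proj(c,[.43,.083,.06])]
cv2.imwrite("pics/top6.png",cv2.resize(c["frame"][v-68:v+67,u-90:u+90,::-1],(800,600),interpolation=cv2.INTER_CUBIC))
```

```text
[0.3845 0.3303 0.3033] [ 0.8632 -0.2152 -0.7247]
0.004 -1 69 0.00022870726167984024 [0.0517 0.0544] 0.08170552624210231
0.004 1 62 0.0002649680813418954 [0.0525 0.0552] 0.0745957208167518
-0.056 -1 13 -0.05590485132670861 [0.0441 0.0461] 0.06127947346559364
-0.056 1 52 -0.05642579147570667 [0.0441 0.0486] 0.08104022138597627
0.064 -1 31 0.06357204175730592 [0.0431 0.0453] 0.07348638223365975
0.064 1 28 0.06338150180611127 [0.0436 0.048 ] 0.06813388073866239
```

View pics/top6.png

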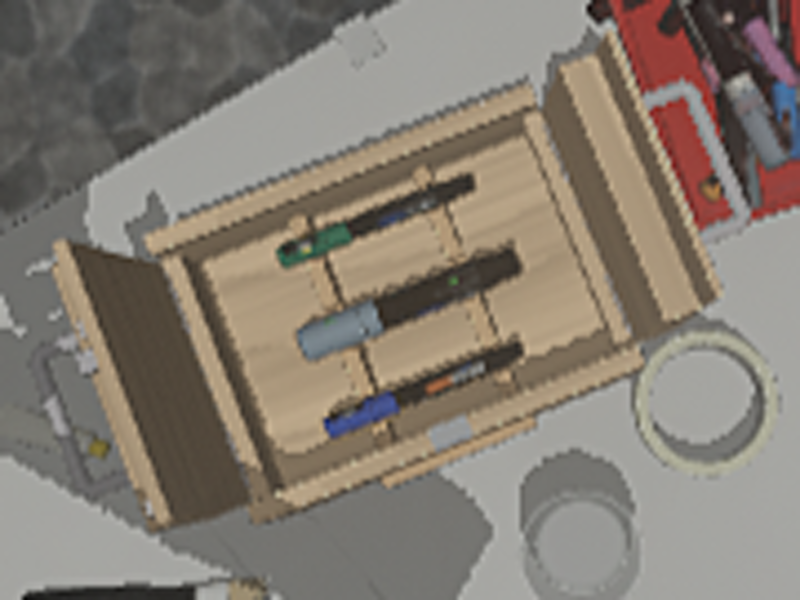

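The marker lies level in the wide notches at crop (410,305), top at about 55 mm, with both leaves open and the slim markers in place.

```bash
python3 -c "
from station import finish_job
print(finish_job())"
```

```text
the job is handed in; nothing more can be done
None
```

The broad marker lies level in the rack's wide notches, with the bolt drawn and both leaves left open past upright; I handed the job in at about 31 s. On the way the gripper body brushed a grey bottle with about 8 N, and it did not measurably move.

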